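# Unlatch the insole press and hold its arm up

### The job

The cork insole in the small bench press has set. Pull the press's red latch sideways against its spring while the arm is still down, then lift the arm off the ball stud until its latch end is about 10 cm above the stud, and finish still holding it there in the gripper, so that somebody can take the insole out. Do not let the arm fall back once it is up, and leave the insole, the pot and the marker where they lie.

Things in the scene. Friction and masses are not known exactly. Their poses are not given: they have to be found in the camera images.
- press_base: Fixed blue base plate of the press, 330 (x) by 120 (y) by 15 mm. Origin: centre of its underside; z up; its -x end (stud, latch) is turned roughly to the robot. The steel ball stud stands at x = -130 mm; two blue cheeks at x = +130 mm carry the hinge of the grey arm, which runs along x, 65 mm above the worktop when down.
- ball_stud (a point): Centre of the ball on the fixed steel stud, 60 mm above the worktop; ball 24 mm across. Axes as the base plate's.
- hinge_axis (a point): Point on the arm's hinge axis, at x = +130 mm of the base plate and 65 mm above the worktop. The axis is the base plate's y. It is 260 mm (along x) from the ball.
- coupler_nose (a point): Point on the grey arm that lies in the middle of the ball when the arm is down, inside the steel coupler hood at the arm's free end (hood 62 x 46 mm, its top 80 mm above the worktop when down). It shows how high the latch end has been lifted.
- latch_paddle (a point): Centre of the latch's red disc, 36 mm across, 14 mm thick, flat faces to +y and -y of the arm (same y as the base). Arm down: 113 mm above the worktop over the ball, on a 16 mm wide neck, clear above the latch slide (top at 84.5 mm). Moves with the latch. In the arm's frame 260 mm before the hinge axis, 48 mm above it, so it rises on an arc; the disc can turn between fingers about y. Axes: the arm's.
- latch (a joint): Latch travel in m: 0 is home (locked under the ball); grows as the red disc is pulled towards the base's -y side (where the coil spring sticks out). The arm is free from 13 mm on; stop at 22 mm. The spring pulls back with 4 N at 0, 9.5 N at the stop: keep the latch pulled while the coupler leaves the ball; it snaps back when let go.
- press_arm (a joint): Angle of the arm in rad: 0 is down on the ball, grows as the latch end rises; the stop is at 1.1. The latch end rises about 260 mm x sin(angle), 100 mm at 0.4 rad. The arm weighs 0.4 to 0.7 kg and falls by itself when let go; lifting it at the paddle takes 2 to 5 N.
- insole: Cork insole, 185 x 78 x 17 mm, loose on the base plate under the arm's rubber pad, which stands 2.5 mm above it. Origin: centre of its underside.
- pot: Small round pot with a tan lid, 62 mm across, 35 mm high, on the worktop at the base plate's -y side. Origin: centre of its underside.
- marker: Red and white marker, 136 x 16 x 16 mm, lying on the worktop at the base plate's +y side. Origin: centre of its underside, x along its length.
There are look-alikes about, which are no part of the job. Of the things like the pot, leave any that is blue; of the rest the larger one is meant. What is shaped like the marker but blue is not meant.

How it is judged:
By the outcome, as a careful person would: the job done as asked, in the order asked, and still so for the second after the job is handed in, while the arm keeps its last pose, push and grip.
It also fails if it takes over 34 s, if anything falls off the work surface, if the arm or the gripper's body presses on something with over 40 N, if the wrist force passes 120 N, or if a joint passes its speed limit or range.

### The arm

A 6-joint arm with a two-finger parallel gripper is mounted at the origin on a cart in front of the work surface, level with it; the furniture and walls round the work are solid. World frame = base frame: x ahead of the robot, y to its left, z up, the work surface at z = 0. Lengths are in mm, angles in rad, forces in N, time in s.
With the tool pointing down it reaches from about 275 to 825 mm from the base axis. Payload 5.2 kg.
Tool frame: the origin (TCP) lies on the mounting face of the last link; the fingertips stand 186 mm ahead of it and the grasp point (between the pads) lies 167 mm ahead of it; z points along the fingers, y is the line along which they close (so a half turn about z gives the same grasp; the last joint's range is limited). The gripper opens to 93 mm and grips with 3 to 60 N. Pads are 15 mm wide; open, the fingers measure 128 mm over their backs; the gripper's body (75 mm by 188 mm) begins 65 mm behind the grasp point.
Start: joints at [1.053, 0.259, 1.535, -0, 1.348, -0.203], TCP at [170.273, 522.985, 404.753] pointing down, gripper open.
Joint ranges: [-3.14, 3.14], [-0.91, 2.08], [0.19, 2.58], [-1.22, 4.36], [0.22, 2.71], [-3.12, 3.12]. Speed limits (rad/s): [2.57, 2.57, 3.14, 3.14, 3.14, 3.14].

### API

Orientations are given as a unit quaternion [x, y, z, w].
In Python, from station import state, snapshot, calibration, sign_off, boxes_of gives the robot as it stands. The module is installed in compiled form; this text tells all that it offers.
- The arm moves only by the shell command python3 -m handwheel 'ROWS' [FORCE]. ROWS is JSON, a list of rows, each a list of 3 entries, a list of its own where there are three numbers: the shift along the tool's x, y, z in m, then the turn about the tool's z in rad, then the opening, from -1 (shut) to 1 (fully open). A call has 1 to 12 rows; each row is the pose to reach, as a shift and turn from the pose commanded when the call began, along the tool's axes at that moment; what a row does not reach only later rows make up. A row lasts 1/8 s, in which the tool goes at most 62.5 mm and 10.7 degrees, less where a joint would pass 70% of its speed; a pose out of reach is approached as far as the arm can. A call with a gripper value outside its range is refused whole. The fingers move at their own pace and stop on an object; FORCE is the grip in N (left out, the last holds). Time passes only in rows, so rows that repeat a pose let the fingers close. It gives the time, the measured TCP pose, the force, the opening and the grip force at its end, in the units of the state.
- state(): the state, without advancing time (a new reading comes with each control period).
- snapshot(name): name is "scene" or "top"; returns (picture, depth): 480x640x3 uint8, red, green, blue; 480x640 float32, mm along the optical axis (not along the pixel's ray), 0 where there is no reading.
- calibration(name): a dict with "intrinsics" (3x3 intrinsics, pixels), "extrinsics" (4x4, takes a point from world to camera coordinates). Camera axes: x right, y up, looking along -z (the intrinsics and any distortion apply to the point x, -y, -z); pixel columns grow to the right and rows downward; lengths in mm; the calibration is good to about 2 mm. A picture is of the moment at which its call begins. calibration takes no time and is no camera call.
- sign_off(): hands the job in; it is judged then, once.
Trained networks look in the newest picture that a camera, given by its name, has taken for a name from the list of things; names that differ only in an ending like _2 or _b are one class to them, and where a whole thing is asked for, a point or a joint stands for the part that bears it (a point fixed in the world has none). Each returns a list of dicts, best first, with "score" (0 to 1); they miss things now and then, are a little off and sometimes report something else, mostly with a low value. They report only what shows in the picture. A call takes as long as a camera call. They do not tell look-alikes from the thing itself.
- boxes_of(camera, name): "at" ([x, y, z] in mm, in world coordinates, good to about 4 mm: the middle of the surface that is visible of it).
The state is a dict: "time": time; "joint_positions": joint angles; "qd": joint speeds; "joint_efforts": joint torques, N m; "position": TCP position; "orientation": TCP orientation; "contact_force": force on the tool from outside, world axes, zero at the start; "wrist_torque": the same for the moment, N m; "opening": finger opening in mm; "finger_force": force on a finger pad.
Only numpy, scipy, OpenCV 4.12 (cv2) and the standard library are available. Lean on these libraries where they do the work, as an engineer would, in place of code of your own. Each camera call takes 0.05 s, during which the arm holds its last target. There are 200 camera calls.

## Working session

There is one attempt and no reset: what is moved stays moved. The work goes in short steps, Python scripts to look and compute and a shell command to move; the robot and the scene stay as the last step left them, time stands still between calls to the robot, and variables do not carry over. Pictures are saved under pics/ and viewed, at most 10 in all, crops included, and the job is handed in when it is done.

```bash
mkdir -p pics
python3 - <<'E'
from station import *
import cv2,numpy as np
ims=[]
for c in ("scene","top"):
    p,d=snapshot(c); cv2.imwrite(f"pics/{c}0.png",p[:,:,::-1])
    for n in ("latch_paddle","press_base","press_arm","pot","marker","insole","coupler_nose"):
        print(c,n,[(np.round(b["at"]).tolist(),round(b["score"],2)) for b in boxes_of(c,n)][:4])
s=state();print({k:np.round(v,3).tolist() for k,v in s.items()})
E
```

```text
scene latch_paddle [([437.0, -13.0, 84.0], 0.78)]
scene press_base [([508.0, -26.0, 17.0], 0.61)]
scene press_arm [([487.0, -13.0, 76.0], 0.79)]
scene pot [([448.0, -186.0, 28.0], 0.91), ([542.0, -157.0, 36.0], 0.67), ([644.0, -164.0, 33.0], 0.62)]
scene marker [([520.0, 232.0, 16.0], 0.88), ([563.0, 116.0, 11.0], 0.67)]
scene insole [([566.0, -28.0, 17.0], 0.58)]
scene coupler_nose [([491.0, -17.0, 79.0], 0.75)]
top latch_paddle [([443.0, -18.0, 83.0], 0.86)]
top press_base [([563.0, -8.0, 17.0], 0.86), ([566.0, 116.0, 15.0], 0.29)]
top press_arm [([534.0, -8.0, 76.0], 0.77)]
top pot [([454.0, -181.0, 23.0], 0.93), ([551.0, -149.0, 32.0], 0.72), ([660.0, -160.0, 35.0], 0.72)]
top marker [([523.0, 237.0, 16.0], 0.89), ([564.0, 115.0, 13.0], 0.69), ([531.0, -10.0, 80.0], 0.24)]
top insole [([588.0, 6.0, 19.0], 0.89)]
top coupler_nose [([530.0, -12.0, 77.0], 0.62)]
{'time': 0.8, 'joint_positions': [1.053, 0.259, 1.535, 0.0, 1.348, -0.203], 'qd': [0.002, 0.0, -0.001, 0.002, -0.0, 0.002], 'joint_efforts': [-0.001, -43.715, -28.429, 0.072, 0.031, 0.0], 'position': [170.265, 522.972, 404.759], 'orientation': [0.157, 0.988, -0.0, -0.0], 'contact_force': [0.434, 0.216, 0.125], 'wrist_torque': [-0.044, -0.031, -0.015], 'finger_force': 0.0, 'opening': 92.958}
```

View pics/scene0.png

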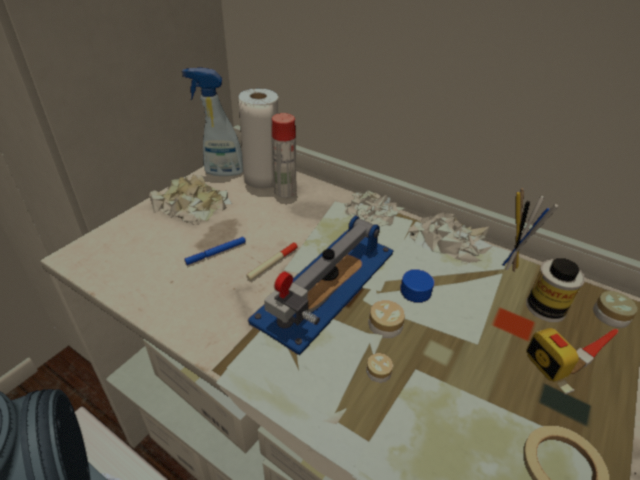

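View pics/top0.png

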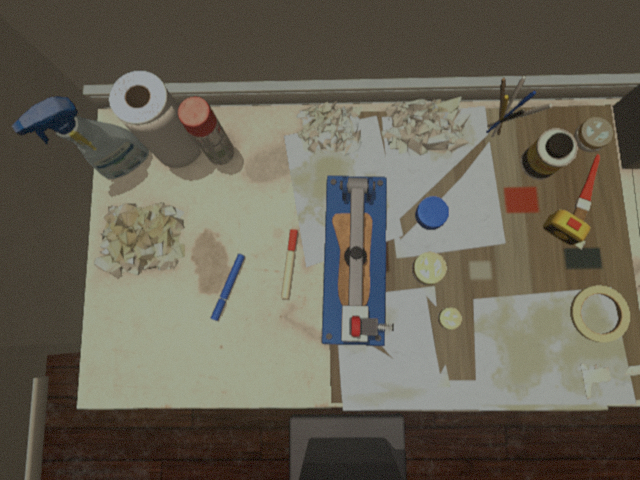

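The top picture shows the press running nearly along world x. The red disc is at (356,326) and the spring is at (390,327), on the world -y side. In the scene picture the disc is at (284,284). Next I fit the base yaw and the disc position from the pixels.

```bash
cat > h.py <<'E'
from station import *
import cv2,numpy as np
def cloud(c):
    p,d=snapshot(c);k=calibration(c);K=np.array(k["intrinsics"]);E=np.array(k["extrinsics"])
    v,u=np.mgrid[:480,:640]
    q=np.stack([(u-K[0,2])/K[0,0]*d,-(v-K[1,2])/K[1,1]*d,-d],-1)
    w=(q-E[:3,3])@E[:3,:3]
    w[d==0]=np.nan
    return p,w,cv2.cvtColor(p,cv2.COLOR_RGB2HSV),E
def red(hsv): return ((hsv[...,0]<8)|(hsv[...,0]>172))&(hsv[...,1]>150)&(hsv[...,2]>60)
E
python3 - <<'E'
from h import *
for c in ("top","scene"):
    p,w,h,E=cloud(c)
    print("cam",(-E[:3,:3].T@E[:3,3]).round(), {k for k in calibration(c)})
    near=(abs(w[...,0]-450)<80)&(abs(w[...,1]+15)<60)
    m=red(h)&near&(w[...,2]>85); P=w[m]
    print(c,"red",len(P),np.percentile(P,[3,50,97],axis=0).round(1).tolist())
    b=(h[...,0]>100)&(h[...,0]<128)&(h[...,1]>120)&(abs(w[...,2]-15)<7)&(abs(w[...,0]-560)<200)&(abs(w[...,1]+10)<100)
    r=cv2.minAreaRect(w[b][:,:2].astype(np.float32)); print("base",r)
    a=near&(abs(w[...,2]-80)<4)&(h[...,1]<60); print("hood",np.percentile(w[a],[3,50,97],axis=0).round(1).tolist())
E
```

```text
cam [ 444.   26. 1000.] {'intrinsics', 'extrinsics'}
top red 147 [[431.4, -13.2, 123.3], [446.2, -7.0, 129.7], [461.1, -1.5, 134.0]]
base ((576.4663696289062, -12.976913452148438), (116.16120910644531, 324.95562744140625), 87.64318084716797)
hood [[423.8, -30.0, 76.6], [474.2, -7.2, 80.6], [525.8, 14.1, 83.6]]
cam [  28. -335.  642.] {'intrinsics', 'extrinsics'}
scene red 307 [[429.3, -12.0, 87.5], [441.0, -9.7, 118.2], [456.8, -0.1, 131.0]]
base ((574.4742431640625, -11.876083374023438), (116.00326538085938, 328.5063781738281), 87.78385162353516)
hood [[420.9, -43.8, 76.1], [451.5, -10.7, 79.6], [524.1, 16.0, 83.8]]
```

```bash
python3 -m handwheel '[[[-0.04,-0.04,0],-0.03,1],[[-0.08,-0.08,0],-0.06,1],[[-0.12,-0.12,0],-0.09,1],[[-0.16,-0.16,0],-0.12,1],[[-0.2,-0.2,0],-0.15,1],[[-0.24,-0.24,0],-0.18,1],[[-0.28,-0.28,0],-0.21,1],[[-0.32,-0.32,0],-0.24,1],[[-0.36,-0.36,0],-0.27,1],[[-0.4,-0.395,0],-0.274,1],[[-0.426,-0.4195,0],-0.274,1],[[-0.426,-0.4195,0],-0.274,1]]' 40
python3 - <<'E'
from h import *
from scipy.spatial.transform import Rotation as R
s=state();print(np.round(s["position"],1),R.from_quat(s["orientation"]).as_matrix().round(3).tolist(),s["time"],np.round(s["joint_positions"],2),s["contact_force"])
for c in ("top","scene"):
    p,w,h,E=cloud(c)
    m=red(h)&(abs(w[...,0]-445)<40)&(abs(w[...,1]+7)<40)&(w[...,2]>90); P=w[m]
    if len(P):print(c,"red",len(P),np.percentile(P,[3,50,97],axis=0).round(1).tolist())
E
```

```text
time: 2.4
position: [446.5, -9.9, 404.6]
orientation: [0.022, 1.0, -0.0, 0.0]
contact_force: [-1.0, 1.0, 1.5]
opening: 92.9
finger_force: 0.0
[446.5  -9.9 404.6] [[-0.999, 0.044, 0.0], [0.044, 0.999, -0.0], [-0.0, -0.0, -1.0]] 2.4 [-0.27  0.07  1.77 -0.    1.31 -1.8 ] [-1.01035426  0.95362995  1.49586889]
scene red 286 [[428.8, -11.9, 91.2], [440.3, -10.1, 119.2], [457.4, -0.5, 131.0]]
```

```bash
python3 -m handwheel '[[[0,0,0.04],0,1],[[0,0,0.08],0,1],[[0,0,0.105],0,1],[[0,0,0.122],0,1],[[0,0,0.122],0,1],[[0,0,0.122],0,1]]' 40
python3 - <<'E'
from h import *
p,w,h,E=cloud("scene")
c=p[200:360,190:390]; cv2.imwrite("pics/s1.png",cv2.resize(c,None,fx=4,fy=3.7)[:590,:,::-1])
E
```

```text
time: 3.25
position: [445.5, -7.2, 283.6]
orientation: [0.02, 1.0, -0.0, 0.001]
contact_force: [1.2, -0.7, 0.7]
opening: 92.9
finger_force: 0.0
```

View pics/s1.png

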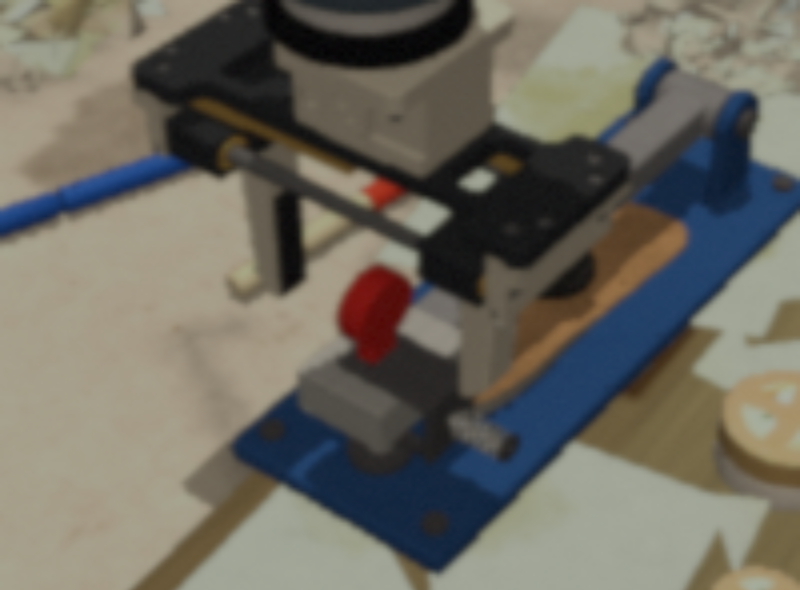

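The open fingers straddle the red disc (crop 375,310). The left finger is at (275,240) and the right one at (490,345), both at disc height. I'll close the gripper.

```bash
python3 -m handwheel '[[[0,0,0],0,-0.4],[[0,0,0],0,-0.7],[[0,0,0],0,-1],[[0,0,0],0,-1],[[0,0,0],0,-1],[[0,0,0],0,-1],[[0,0,0],0,-1],[[0,0,0],0,-1]]' 40
```

```text
time: 4.3
position: [445.4, -7.6, 282.7]
orientation: [0.021, 1.0, 0.0, -0.0]
contact_force: [1.1, 4.0, -0.2]
opening: 17.7
finger_force: 2.3
```

```bash
python3 -m handwheel '[[[0,0,0],0,-1],[[0,0,0],0,-1],[[0,0,0],0,-1]]' 40
```

```text
time: 4.68
position: [445.4, -7.5, 282.7]
orientation: [0.02, 1.0, 0.0, -0.0]
contact_force: [0.7, 4.5, 0.7]
opening: 13.6
finger_force: 40.0
```

```bash
python3 -m handwheel '[[[0,-0.004,0],0,-1],[[0,-0.008,0],0,-1],[[0,-0.012,0],0,-1],[[0,-0.016,0],0,-1],[[0,-0.018,0],0,-1],[[0,-0.018,0],0,-1],[[0,-0.018,0],0,-1]]' 40
python3 - <<'E'
from h import *
p,w,h,E=cloud("scene")
c=p[200:360,190:390]; cv2.imwrite("pics/s2.png",cv2.resize(c,None,fx=4,fy=3.7)[:590,:,::-1])
E
```

```text
time: 5.55
position: [444.7, -25.0, 282.7]
orientation: [0.021, 1.0, 0.001, 0.0]
contact_force: [1.6, 9.0, 0.3]
opening: 13.7
finger_force: 40.0
```

View pics/s2.png

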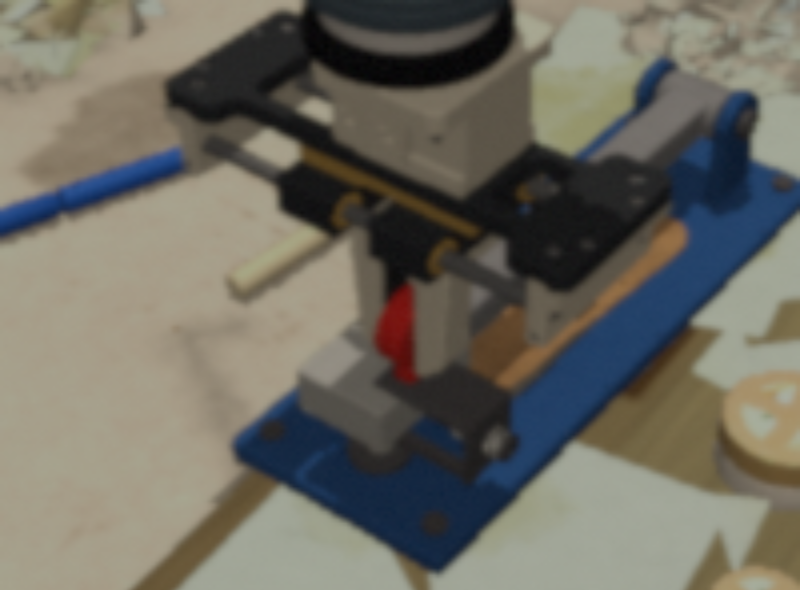

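The latch is pulled about 18 mm: the slide sticks out at (500,440) and the force is 9 N. Next I lift along the hinge arc.

```bash
python3 -m handwheel '[[[-0.0014,0,-0.0065],0,-1],[[-0.0028,0,-0.013],0,-1],[[-0.0045,0,-0.0193],0,-1],[[-0.0063,0,-0.0257],0,-1],[[-0.0083,0,-0.032],0,-1],[[-0.0104,0,-0.0383],0,-1],[[-0.0104,0,-0.0383],0,-1]]' 40
python3 - <<'E'
from h import *
p,w,h,E=cloud("scene")
c=p[200:360,190:390]; cv2.imwrite("pics/s3.png",cv2.resize(c,None,fx=4,fy=3.7)[:590,:,::-1])
E
```

```text
time: 6.48
position: [454.3, -25.1, 320.0]
orientation: [0.02, 1.0, 0.002, -0.002]
contact_force: [1.8, 8.9, -5.8]
opening: 13.7
finger_force: 40.0
```

View pics/s3.png

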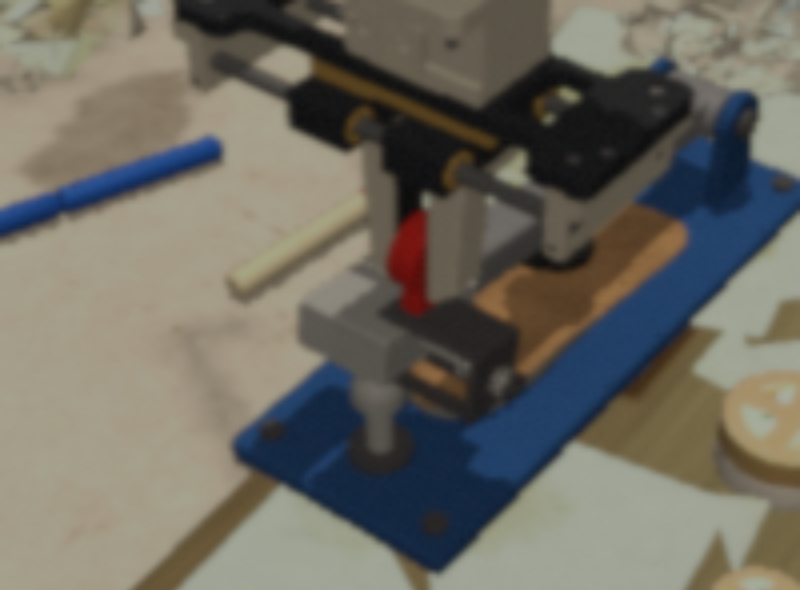

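The coupler has left the ball, which shows on its stud at (378,400) under the lifted hood. The insole is still in place. I continue the arc.

```bash
python3 -m handwheel '[[[-0.0023,0,-0.0062],0,-1],[[-0.0047,0,-0.0124],0,-1],[[-0.0074,0,-0.0185],0,-1],[[-0.0101,0,-0.0245],0,-1],[[-0.013,0,-0.0304],0,-1],[[-0.016,0,-0.0363],0,-1],[[-0.0192,0,-0.042],0,-1],[[-0.0225,0,-0.0478],0,-1],[[-0.0257,0,-0.053],0,-1],[[-0.0289,0,-0.0585],0,-1],[[-0.0289,0,-0.0585],0,-1],[[-0.0289,0,-0.0585],0,-1]]' 40
python3 - <<'E'
from h import *
p,w,h,E=cloud("scene")
c=p[180:340,190:430]; cv2.imwrite("pics/s4.png",cv2.resize(c,None,fx=3.3,fy=3.3)[:590,:,::-1])
# arm pitch from grey arm top between gripper and hinge
for n in ("insole","pot","marker"): print(n,[np.round(b["at"]).tolist() for b in boxes_of("scene",n)])
r=red(h)&(w[...,2]>150)&(abs(w[...,0]-480)<60)&(abs(w[...,1]+25)<40)
print("red",np.percentile(w[r],[3,50,97],axis=0).round(1).tolist())
E
```

```text
time: 8.02
position: [482.6, -26.1, 377.8]
orientation: [0.02, 1.0, 0.002, -0.003]
contact_force: [-1.0, 8.5, -3.2]
opening: 13.5
finger_force: 40.0
insole [[550.0, -16.0, 18.0]]
pot [[448.0, -187.0, 28.0], [647.0, -165.0, 33.0], [538.0, -156.0, 39.0]]
marker [[521.0, 234.0, 16.0], [532.0, 119.0, 15.0]]
red [[460.3, -31.6, 182.2], [468.6, -26.5, 211.0], [482.6, 0.5, 369.9]]
```

View pics/s4.png

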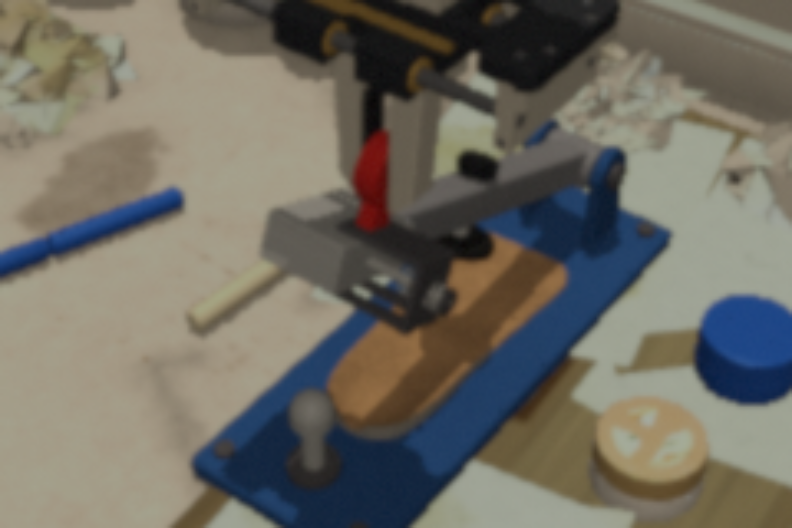

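The arm is up at about 0.39 rad, which puts the nose about 99 mm above the stud. The disc is firmly gripped, and the insole, pot and marker have not moved. I hold briefly to check it stays put, then hand in.

```bash
python3 -m handwheel '[[[0,0,0],0,-1],[[0,0,0],0,-1],[[0,0,0],0,-1],[[0,0,0],0,-1],[[0,0,0],0,-1],[[0,0,0],0,-1]]' 40 && python3 -c "from station import *; print(sign_off())"
```

```text
time: 8.98
position: [482.6, -26.1, 377.8]
orientation: [0.02, 1.0, 0.002, -0.003]
contact_force: [-1.4, 7.9, -4.7]
opening: 13.9
finger_force: 40.0
the job is handed in; nothing more can be done
None
```

I pulled the latch about 18 mm with the arm still down, then lifted the arm; its latch end is about 99 mm above the stud (worked out from the gripper's rise) and still held in the gripper, the insole, pot and marker look unmoved in the last picture, and I handed the job in at about 9 s.

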